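Roll a dowel onto the glue line

TASK

The beech dowel lying on the cork-faced layout board is to be glued along the board's red line. Push it lightly with the fingertips so that it rolls over to the line, without gripping or lifting it, and leave it lying still on the board along the red line, hiding the line beneath it from end to end of the dowel. Do not move the sanding block, the roll of black tape or the bolt.

Things in the scene. Friction and masses are not known exactly. Their poses are not given: they have to be found in the camera images.
- layout_board: Fixed layout board on the table, 220 x 330 x 12 mm, plywood with a brown cork face; a red line 4 mm wide, 212 mm long runs across its middle. Origin: centre of the underside, at table height. Its x axis runs along the red line, y along the board's length, square to the line (the line is y = 0); z is up. At yaw 0 the axes are the world's.
- line_mid (a point): Middle of the red line, on the cork face; same axes as the board.
- beech_dowel: Loose smooth lacquered (slippery) beech dowel on the cork, 28 mm thick, 140 mm long, 50 to 100 g, a black line along its side (up at the start). Origin: middle of its axis, 14 mm above the cork. Its x axis is the dowel's axis, within 4 degrees of the red line's direction, which it keeps as it rolls; y, z turn. It starts 85 to 115 mm from the line, on either side. After a slow push it stops within a few mm.
- dowel_end_a (a point): Centre of the dowel's end face at its +x end, on the axis, 70 mm from the middle.
- dowel_end_b (a point): Centre of the dowel's end face at its -x end, on the axis, 70 mm from the middle.
- block: Loose brown cork-and-wood sanding block, 100 x 60 x 31 mm, lying on the board across the line from the dowel, its long side (its own y axis) roughly along the line. Origin: centre of its underside. To be left alone.
- black_tape: Loose roll of black tape, 66 mm across, 18 mm high, lying flat on the table beyond the board's far edge. Origin: centre of its underside. To be left alone.
- bolt: Loose steel hexagon bolt, 64 mm long, 20 mm across, lying on the table beside the board's left end. Origin: centre of its underside. To be left alone.
Not all that is in view belongs to the job. Of the things like the beech_dowel, leave any that is turquoise; of the rest the larger one is meant.

How it is judged:
By the outcome, as a careful person would: the job done as asked, in the order asked, and still so for the second after the job is handed in, with the robot touching nothing.
It also fails if it takes over 38 s, if anything falls off the work surface, if the arm or the gripper's body presses on something with over 40 N, if the wrist force passes 120 N, or if a joint passes its speed limit or range.

ROBOT

A 7-joint arm with a two-finger parallel gripper is mounted at the origin on a cart in front of the work surface, level with it; the furniture and walls round the work are solid. World frame = base frame: x ahead of the robot, y to its left, z up, the work surface at z = 0. Lengths are in mm, angles in degrees, forces in N, time in s.
With the tool pointing down it reaches from about 425 to 875 mm from the base axis. Payload 8.4 kg.
Tool frame: the origin (TCP) lies at the very end of the fingers, on their centre line; the grasp point (between the pads) lies 19 mm behind it; z points along the fingers, y is the line along which they close (so a half turn about z gives the same grasp; the last joint's range is limited). The gripper opens to 85 mm and grips with 20 to 120 N. Pads are 22 mm wide; open, the fingers measure 114 mm over their backs; the gripper's body (76 mm by 85 mm) begins 54 mm behind the grasp point. The pads swing forward as they close: fully open they stand 13 mm farther back than shut.
Start: joints at [-73.694, 19.091, 2.286, 83.961, -0.768, 76.965, -3.352], TCP at [243.389, 602.682, 231.308] pointing down, gripper open.
Joint ranges: [-147.57, 147.57], [-21.85, 119.76], [-74.77, 79.35], [14.55, 137.4], [-85.83, 265.84], [4.83, 119.75], [-152.11, 152.11]. Speed limits (degrees/s): [127.2, 127.2, 159.86, 159.86, 180, 180, 180].

INTERFACE

Orientations are given as a 3x3 rotation matrix whose columns are the frame's x, y, z axes.
In Python, from rig import robot gives the robot as it stands.
- The arm moves only by the tool step_arm, never from a script. Its argument "targets" is a list of rows, each an object with "travel": the shift along the tool's x, y, z as a fraction of full scale, a list of three; "twist": the turn, a rotation vector about the tool's x, y, z as a fraction of full scale, a list of three. A call has 1 to 10 rows; each row shifts and turns the commanded pose from where the row before left it, along the tool's axes as they then stand; what a row does not reach is not made up. Full scale, the value 1, is 0.075 m for a shift and 0.5 rad for a turn. A row lasts 1/10 s, in which the tool goes at most 50 mm and 8.59 degrees, less where a joint would pass 70% of its speed; a pose out of reach is approached as far as the arm can. A call with a number of a shift or a turn outside -1 to 1 is refused whole. A call with a gripper value outside its range is refused whole. "claw" is the gripper command: -1 is shut, 1 is fully open, values between are in proportion, set as the call begins (left out, the last holds). The fingers move at their own pace and stop on an object; "squeeze" is the grip in N (left out, the last holds). Time passes only in rows, so rows that do not move let the fingers close. It gives the time, the measured TCP pose, the force, the opening and the grip force at its end, in the units of the state.
- robot.get_obs(): the state, without advancing time (a new reading comes with each control period).
- robot.snapshot(name): name is "scene" or "top"; returns the picture (400x640x3 uint8, red, green, blue); there is no depth.
- robot.camera_params(name): a dict with "fovy" (degrees; the focal length in pixels is half the picture's height over the tangent of half this angle, whatever the lens; pixels are square), "cx", "cy" (the principal point, pixels), "R" (3x3) and "t" (3): a world point X has camera coordinates R X + t. Camera axes: x right, y down, z forward; pixel columns grow to the right and rows downward; lengths in mm; the calibration is good to about 2 mm. A picture is of the moment at which its call begins. camera_params takes no time and is no camera call.
- robot.finish_job(): hands the job in; it is judged then, once.
The state is a dict: "clock": time; "joints": joint angles; "joint_velocities": joint speeds; "joint_torque": joint torques, N m; "eef_pos": TCP position; "ee_rot": TCP orientation; "contact_force": force on the tool from outside, world axes, zero at the start; "moment": the same for the moment, N m; "finger_gap": opening from 0.0 (shut) to 1.0 (fully open); "grip_force": force on a finger pad.
Only numpy, scipy, OpenCV 4.12 (cv2) and the standard library are available. Lean on these libraries where they do the work, as an engineer would, in place of code of your own. Each camera call takes 0.05 s, during which the arm holds its last target. There are 200 camera calls.

## Working session

There is one attempt and no reset: what is moved stays moved. The work goes in short steps, Python scripts to look and compute and a tool call to move; the robot and the scene stay as the last step left them, time stands still between calls to the robot, and variables do not carry over. Pictures are saved under pics/ and viewed, at most 10 in all, crops included, and the job is handed in when it is done.

Besides the shell and the picture viewer there is one more tool, called after "Emit:" as name([rows], argument=value, ...), one row to a line, values as JSON. step_arm: Moves the arm, as the interface text tells. Shift numbers are shares of 0.075 m and turn numbers shares of 0.5 rad, none past 1 either way. Its arguments: {"type":"object","properties":{"targets":{"type":"array","items":{"type":"object","properties":{"travel":{"type":"array","items":{"type":"number"}},"twist":{"type":"array","items":{"type":"number"}}}}},"claw":{"type":"number"},"squeeze":{"type":"number"}},"required":["targets"]}

```bash
mkdir -p pics
cat > h.py <<'E'
import numpy as np, cv2
from rig import robot
def snap(c,n):
    im=robot.snapshot(c); cv2.imwrite(f'pics/{n}.png',im[:,:,::-1]); return im
def ray(c,uv,z):
    p=robot.camera_params(c); R=np.array(p['R']);t=np.array(p['t']); f=200/np.tan(np.radians(p['fovy'])/2)
    d=R.T@np.array([(uv[0]-p['cx'])/f,(uv[1]-p['cy'])/f,1]); o=-R.T@t
    return o+d*(z-o[2])/d[2]
def proj(c,X):
    p=robot.camera_params(c); f=200/np.tan(np.radians(p['fovy'])/2)
    q=np.array(p['R'])@X+np.array(p['t']); return q[:2]/q[2]*f+[p['cx'],p['cy']]
E
python3 - <<'E'
from h import *
snap('scene','s0');snap('top','t0')
for c in('scene','top'):print(robot.camera_params(c))
o=robot.get_obs();print(o['clock'],o['eef_pos'],o['ee_rot'],o['finger_gap'])
E
```

```text
{'fovy': 42.55002629985949, 'cx': 318.1888369049241, 'cy': 188.73186954606152, 'R': array([[ 0.43575946, -0.89984689, -0.01972957],
       [-0.60862951, -0.27844418, -0.74299324],
       [ 0.66308657,  0.33577434, -0.66900806]]), 't': array([-156.10906508,  450.39090422,  631.21854826])}
{'fovy': 45.98000145036147, 'cx': 319.30301647259984, 'cy': 194.59196753394258, 'R': array([[ 0.00344745, -0.99991188,  0.01281974],
       [-0.9806824 , -0.00588786, -0.1955182 ],
       [ 0.19557646, -0.01189805, -0.98061628]]), 't': array([120.46861419, 606.2029893 , 853.05524389])}
0.1 [243.24175439 602.3335754  230.51856261] [[-9.27256713e-01  3.74425916e-01 -4.69904980e-04]
 [ 3.74426204e-01  9.27255731e-01 -1.35156036e-03]
 [-7.03371391e-05 -1.42918815e-03 -9.99998976e-01]] 1.000379580515864
```

View pics/s0.png

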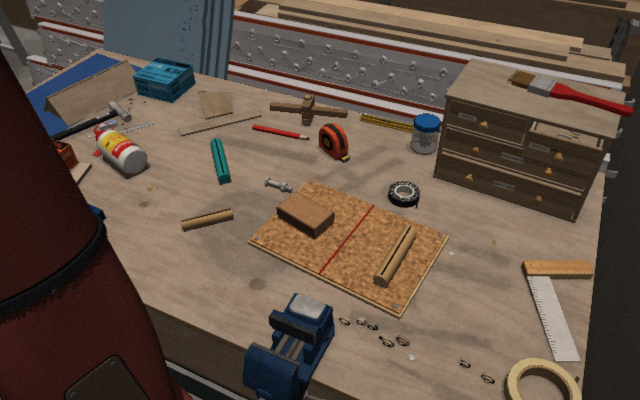

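View pics/t0.png

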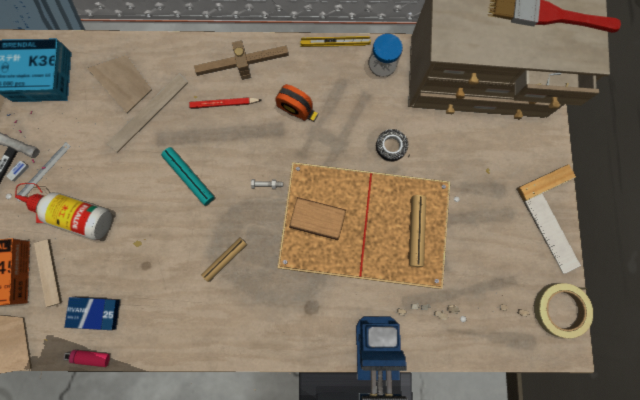

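Three dowel-like things show in the top view: turquoise at (188,176), a smaller beech one at (224,259), and a larger beech one on the cork at (416,230). The last is neither turquoise nor the smaller, and it lies on the board across the line from the block, so it is the one meant. I'll confirm it in an enlarged crop.

Run:
```python
from h import *
im=cv2.imread('pics/t0.png')[155:295,270:460]
cv2.imwrite('pics/c0.png',cv2.resize(im,None,fx=4,fy=4,interpolation=cv2.INTER_CUBIC))
```

```text
(no output)
```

View pics/c0.png

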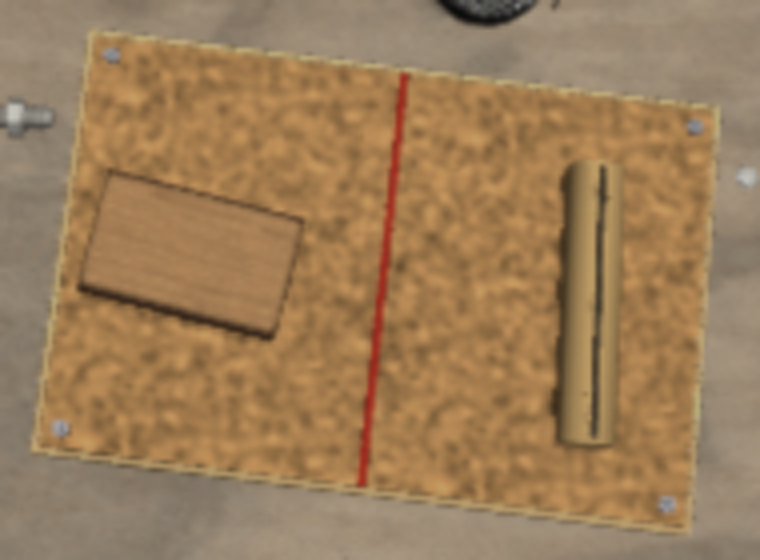

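Run:
```python
from h import *
f=lambda x,y:(270+(x+.5)/4-.5,155+(y+.5)/4-.5)
def P(n,x,y,z): 
    w=ray('top',f(x,y),z);print(n,w.round(1),proj('scene',w).round(1));return w
a=P('lineFar',405,73,12);b=P('lineNear',362,487,12)
for n,x,y in(('c1',92,32),('c2',718,107),('c3',690,532),('c4',35,452)):P(n,x,y,12)
t=P('dTop',603,167,40);q=P('dBot',595,436,40)
for e,x,y in(('L',570,165),('R',621,165),('L2',561,441),('R2',613,441)):P(e,x,y,26)
P('block',272,337,43);P('block',303,220,43)
u=(a-b)[:2];u/=np.linalg.norm(u);n=np.array([-u[1],u[0]]);v=(t-q)[:2]
print('u',u,'n',n,'len',np.linalg.norm(a-b),'dang',np.degrees(np.arctan2(v@n,v@u)),'d',(t[:2]-a[:2])@n,(q[:2]-a[:2])@n, 'along',((t+q)/2-(a+b)/2)[:2]@u,np.linalg.norm(v))
print('yaw line',np.degrees(np.arctan2(u[1],u[0])))
```

```text
lineFar [661.2  16.7  12. ] [374.4 205.3]
lineNear [451.1  41.7  12. ] [319.7 273.9]
c1 [681.9 178.   12. ] [309.4 178.3]
c2 [ 644.3 -144.    12. ] [448.4 234.6]
c3 [ 430.  -119.4   12. ] [400.1 314.8]
c4 [467.6 203.   12. ] [248.8 240.2]
dTop [607.  -77.1  40. ] [410.8 226.8]
dBot [475.1 -68.1  40. ] [382. 275.]
L [610.7 -63.7  26. ] [404.1 228.4]
R [610.9 -89.4  26. ] [416.9 232.5]
L2 [473.3 -54.5  26. ] [373.9 278.1]
R2 [473.4 -79.9  26. ] [387.5 282.9]
block [521.7  87.4  43. ] [313.9 229. ]
block [579.1  72.   43. ] [333.8 212.1]
u [ 0.9929988  -0.11812445] n [0.11812445 0.9929988 ] len 211.56944496331488 dang 2.902853348175613 d -99.56118387997357 -106.2601497453274 along -3.0146808317268916 132.27906423339243
yaw line -6.783871345624505
```

The crop shows a smooth beech dowel with a black line along it, lying on the cork, from (593,163) to (587,443) in the crop. This is the target. I'll plan an arc to a point behind it, with the finger line set along the red line so that both fingers push together.

```bash
cat >> h.py <<'E'
def plan(N,x,y,z,yang):
    "arc to TCP x,y,z with tool y at angle yang; prints mean share rows"
    from scipy.spatial.transform import Rotation as R
    o=robot.get_obs();p=np.array(o['eef_pos']);r=np.array(o['ee_rot'])
    a0=np.arctan2(p[1],p[0]);a1=np.arctan2(y,x);r0=np.hypot(p[0],p[1]);r1=np.hypot(x,y)
    ty=np.radians(yang);Y=np.array([np.cos(ty),np.sin(ty),0]);Z=np.array([0,0,-1.]);T=np.c_[np.cross(Y,Z),Y,Z]
    w=R.from_matrix(r.T@T).as_rotvec();prev=p
    for i in range(1,N+1):
        s=i/N;a=a0+s*(a1-a0);q=np.array([*((r0+s*(r1-r0))*np.array([np.cos(a),np.sin(a)])),p[2]+s*(z-p[2])])
        ri=r@R.from_rotvec(w*(i-1)/N).as_matrix();print((ri.T@(q-prev)/75).round(3),(w/N/.5).round(4));prev=q
E
python3 -c "
from h import *
plan(20,536,-112,200,-6.8)"
```

```text
[-0.598 -0.089  0.021] [-1.000e-04  1.000e-04  1.306e-01]
[-0.593 -0.091  0.021] [-1.000e-04  1.000e-04  1.306e-01]
[-0.588 -0.094  0.021] [-1.000e-04  1.000e-04  1.306e-01]
[-0.583 -0.096  0.021] [-1.000e-04  1.000e-04  1.306e-01]
[-0.577 -0.098  0.021] [-1.000e-04  1.000e-04  1.306e-01]
[-0.572 -0.101  0.021] [-1.000e-04  1.000e-04  1.306e-01]
[-0.567 -0.103  0.021] [-1.000e-04  1.000e-04  1.306e-01]
[-0.562 -0.105  0.021] [-1.000e-04  1.000e-04  1.306e-01]
[-0.557 -0.107  0.021] [-1.000e-04  1.000e-04  1.306e-01]
[-0.552 -0.109  0.021] [-1.000e-04  1.000e-04  1.306e-01]
[-0.546 -0.111  0.021] [-1.000e-04  1.000e-04  1.306e-01]
[-0.541 -0.113  0.021] [-1.000e-04  1.000e-04  1.306e-01]
[-0.536 -0.115  0.021] [-1.000e-04  1.000e-04  1.306e-01]
[-0.531 -0.117  0.021] [-1.000e-04  1.000e-04  1.306e-01]
[-0.525 -0.119  0.021] [-1.000e-04  1.000e-04  1.306e-01]
[-0.52  -0.121  0.02 ] [-1.000e-04  1.000e-04  1.306e-01]
[-0.515 -0.122  0.02 ] [-1.000e-04  1.000e-04  1.306e-01]
[-0.51  -0.124  0.02 ] [-1.000e-04  1.000e-04  1.306e-01]
[-0.505 -0.126  0.02 ] [-1.000e-04  1.000e-04  1.306e-01]
[-0.499 -0.128  0.02 ] [-1.000e-04  1.000e-04  1.306e-01]
```

Emit:
step_arm([
  {"travel": [-0.3,-0.05,0.0],"twist": [0,0,0.07]},
  {"travel": [-0.58,-0.09,0.02],"twist": [0,0,0.13]},
  {"travel": [-0.58,-0.09,0.02],"twist": [0,0,0.13]},
  {"travel": [-0.58,-0.1,0.02],"twist": [0,0,0.13]},
  {"travel": [-0.58,-0.1,0.02],"twist": [0,0,0.13]},
  {"travel": [-0.57,-0.1,0.02],"twist": [0,0,0.13]},
  {"travel": [-0.57,-0.1,0.02],"twist": [0,0,0.13]},
  {"travel": [-0.56,-0.1,0.02],"twist": [0,0,0.13]},
  {"travel": [-0.55,-0.11,0.02],"twist": [0,0,0.13]},
  {"travel": [-0.55,-0.11,0.02],"twist": [0,0,0.13]},
], claw=1)

```text
clock: 1.1
eef_pos: [517.2, 299.9, 217.5]
ee_rot: [[-0.533, 0.846, -0.0], [0.846, 0.533, -0.0], [-0.0, -0.0, -1.0]]
contact_force: [-0.2, 0.7, 0.2]
finger_gap: 1.005
grip_force: 0.0
```

```bash
python3 -c "
from h import *
plan(11,536,-112,180,-6.8)"
```

```text
[-0.522 -0.098  0.046] [-0.000e+00  1.000e-04  1.238e-01]
[-0.518 -0.1    0.046] [-0.000e+00  1.000e-04  1.238e-01]
[-0.513 -0.102  0.046] [-0.000e+00  1.000e-04  1.238e-01]
[-0.509 -0.104  0.046] [-0.000e+00  1.000e-04  1.238e-01]
[-0.504 -0.106  0.046] [-0.000e+00  1.000e-04  1.238e-01]
[-0.5   -0.108  0.046] [-0.000e+00  1.000e-04  1.238e-01]
[-0.495 -0.11   0.046] [-0.000e+00  1.000e-04  1.238e-01]
[-0.491 -0.112  0.046] [-0.000e+00  1.000e-04  1.238e-01]
[-0.486 -0.113  0.046] [-0.000e+00  1.000e-04  1.238e-01]
[-0.482 -0.115  0.046] [-0.000e+00  1.000e-04  1.238e-01]
[-0.477 -0.117  0.046] [-0.000e+00  1.000e-04  1.238e-01]
```

Emit:
step_arm([
  {"travel": [-0.52,-0.1,0.05],"twist": [0,0,0.12]},
  {"travel": [-0.52,-0.1,0.05],"twist": [0,0,0.12]},
  {"travel": [-0.51,-0.1,0.05],"twist": [0,0,0.12]},
  {"travel": [-0.51,-0.1,0.05],"twist": [0,0,0.12]},
  {"travel": [-0.5,-0.11,0.05],"twist": [0,0,0.12]},
  {"travel": [-0.5,-0.11,0.05],"twist": [0,0,0.12]},
  {"travel": [-0.5,-0.11,0.05],"twist": [0,0,0.12]},
  {"travel": [-0.49,-0.11,0.05],"twist": [0,0,0.12]},
  {"travel": [-0.3,-0.06,0.05],"twist": [0,0,0.1]},
  {"travel": [0,0,0],"twist": [0,0,0]},
])

```text
clock: 2.1
eef_pos: [559.8, -27.8, 183.7]
ee_rot: [[-0.029, 1.0, -0.001], [1.0, 0.029, -0.001], [-0.001, -0.001, -1.0]]
contact_force: [-0.0, 1.4, 0.4]
finger_gap: 0.999
grip_force: 0.0
```

```bash
python3 -c "
from h import *
print(robot.get_obs()['eef_pos'])
plan(4,536,-112,160,-6.8)"
```

```text
[559.83098635 -27.83665474 183.6931906 ]
[-0.286 -0.071  0.079] [-0.0004  0.0005  0.0736]
[-0.284 -0.072  0.079] [-0.0004  0.0005  0.0736]
[-0.282 -0.072  0.079] [-0.0004  0.0005  0.0736]
[-0.28  -0.073  0.079] [-0.0004  0.0005  0.0736]
```

Emit:
step_arm([
  {"travel": [-0.29,-0.07,0.08],"twist": [0,0,0.074]},
  {"travel": [-0.28,-0.07,0.08],"twist": [0,0,0.074]},
  {"travel": [-0.28,-0.07,0.08],"twist": [0,0,0.074]},
  {"travel": [-0.28,-0.07,0.08],"twist": [0,0,0.074]},
  {"travel": [0,0,0.3],"twist": [0,0,0]},
  {"travel": [0,0,0.4],"twist": [0,0,0]},
  {"travel": [0,0,0.4],"twist": [0,0,0]},
  {"travel": [0,0,0.2],"twist": [0,0,0]},
  {"travel": [0,0,0],"twist": [0,0,0]},
  {"travel": [0,0,0],"twist": [0,0,0]},
])

```text
clock: 3.1
eef_pos: [538.6, -108.2, 63.3]
ee_rot: [[0.112, 0.994, 0.0], [0.994, -0.112, -0.0], [-0.0, 0.0, -1.0]]
contact_force: [0.2, 0.0, 0.9]
finger_gap: 1.004
grip_force: 0.0
```

Run:
```python
from h import *
o=robot.get_obs();p=np.array(o['eef_pos']);r=np.array(o['ee_rot']);print(p,np.degrees(np.arctan2(r[1,1],r[0,1])))
im=snap('top','t1')[170:300,340:470,::-1];im2=snap('scene','s1')[170:330,300:460,::-1]
k=lambda a,n:cv2.resize(a,(n,n),interpolation=cv2.INTER_CUBIC)
cv2.imwrite('pics/c1.png',np.hstack([k(im,400),k(im2,400)]))
```

```text
[ 538.55309247 -108.18121402   63.2877125 ] -6.413795838311223
```

View pics/c1.png

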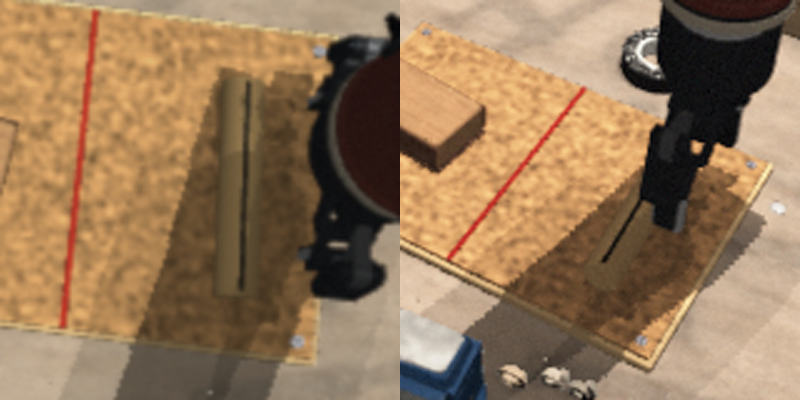

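The dowel is at about (240,185) in the left half, and both fingers stand behind it on the board's outer side. I'll check the real fingertip height, since the open pads stand back.

Run:
```python
from h import *
o=robot.get_obs();p=np.array(o['eef_pos']);r=np.array(o['ee_rot'])
for z in(0,-13):
  for yy in(-57,-43):
    for xx in(-11,11):
      uv=proj('scene',p+r@[xx,yy,z]);print(z,yy,xx,((uv-[300,170])*2.5+[400,0]).round(0))
im=cv2.imread('pics/s1.png')[215:275,380:440];cv2.imwrite('pics/c2.png',cv2.resize(im,(480,480),interpolation=cv2.INTER_CUBIC)*2)
im=cv2.imread('pics/s1.png')[215:275,380:440];cv2.imwrite('pics/c2.png',cv2.convertScaleAbs(cv2.resize(im,(600,600),interpolation=cv2.INTER_CUBIC),alpha=1.8))
```

```text
0 -57 -11 [672. 255.]
0 -57 11 [643. 242.]
0 -43 -11 [681. 242.]
0 -43 11 [652. 229.]
-13 -57 -11 [674. 243.]
-13 -57 11 [644. 230.]
-13 -43 -11 [683. 229.]
-13 -43 11 [653. 216.]
```

View pics/c2.png

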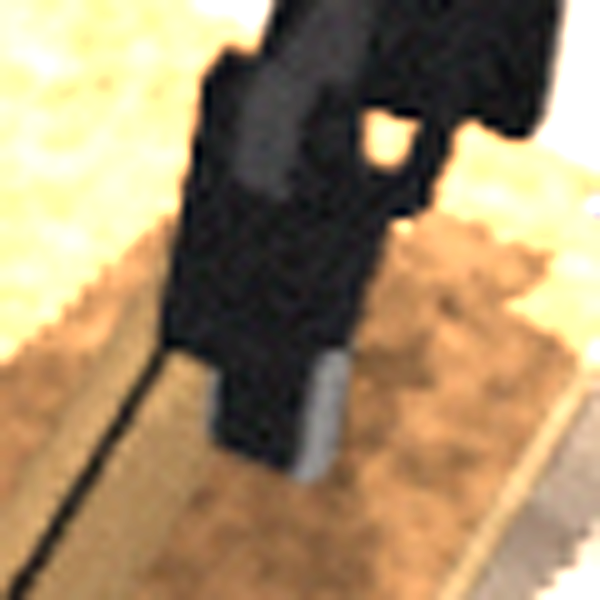

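The tips are about 13 mm above the nominal TCP: the visible corners at crop (212,440) and (300,478) match that projection. So I'll go down to TCP z ≈ 6, which puts the tips near 19 mm, 7 mm above the cork.

Emit:
step_arm([
  {"travel": [-0.08,0,0],"twist": [0,0,0.014]},
  {"travel": [0,0,0.1],"twist": [0,0,0]},
  {"travel": [0,0,0.15],"twist": [0,0,0]},
  {"travel": [0,0,0.15],"twist": [0,0,0]},
  {"travel": [0,0,0.15],"twist": [0,0,0]},
  {"travel": [0,0,0.12],"twist": [0,0,0]},
  {"travel": [0,0,0.09],"twist": [0,0,0]},
  {"travel": [0,0,0],"twist": [0,0,0]},
  {"travel": [0,0,0],"twist": [0,0,0]},
])

```text
clock: 4.1
eef_pos: [537.6, -113.7, 5.6]
ee_rot: [[0.118, 0.993, -0.0], [0.993, -0.118, -0.0], [-0.0, -0.0, -1.0]]
contact_force: [-0.6, -1.4, 0.5]
finger_gap: 0.999
grip_force: 0.0
```

Emit:
step_arm([
  {"travel": [0.04,0,0]},
  {"travel": [0.04,0,0]},
  {"travel": [0.04,0,0]},
  {"travel": [0.03,0,0]},
  {"travel": [0.03,0,0]},
  {"travel": [0.03,0,0]},
  {"travel": [0.03,0,0]},
  {"travel": [0.03,0,0]},
  {"travel": [0.03,0,0]},
  {"travel": [0.03,0,0]},
])

```text
$.targets[0]: bad value
```

Emit:
step_arm([
  {"travel": [0.03,0,0]},
  {"travel": [0.03,0,0]},
  {"travel": [0.03,0,0]},
  {"travel": [0.03,0,0]},
  {"travel": [0.03,0,0]},
  {"travel": [0.03,0,0]},
  {"travel": [0.03,0,0]},
  {"travel": [0.03,0,0]},
  {"travel": [0.03,0,0]},
  {"travel": [0.03,0,0]},
])

```text
$.targets[0]: bad value
```

```bash
cat > look.py <<'E'
import sys
from h import *
n=sys.argv[1]
o=robot.get_obs();p=np.array(o['eef_pos']);print(o['clock'],p,'d',(p[:2]-[556.15,29.2])@[.1181,.993])
im=snap('top','t'+n)[165:285,310:430,::-1];im2=snap('scene','s'+n)[180:300,290:410,::-1]
k=lambda a,m:cv2.resize(a,(m,m),interpolation=cv2.INTER_CUBIC)
cv2.imwrite(f'pics/c{n}.png',cv2.convertScaleAbs(np.hstack([k(im,400),k(im2,400)]),alpha=1.4))
E
python3 look.py 3
```

```text
4.1 [ 537.64897278 -113.66506065    5.58113865] d -144.04997654280865
```

View pics/c3.png

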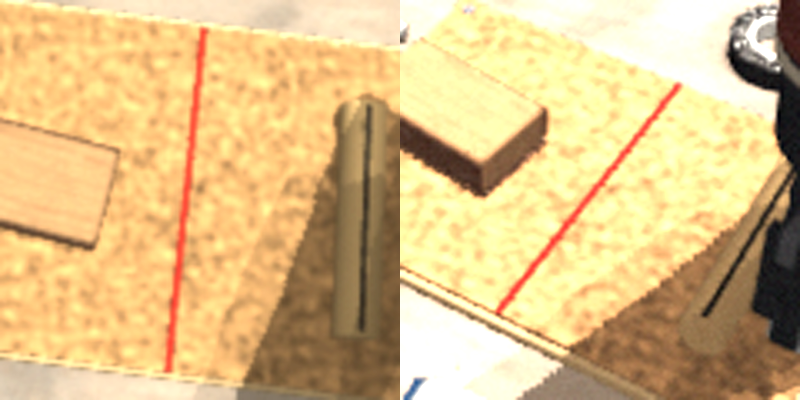

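Twist has to be given in every row, so both calls were refused and nothing moved. The picture shows the dowel still in place, with the fingers lowered behind it. I'll push now.

Emit:
step_arm([
  {"travel": [0.04,0,0],"twist": [0,0,0]},
  {"travel": [0.04,0,0],"twist": [0,0,0]},
  {"travel": [0.04,0,0],"twist": [0,0,0]},
  {"travel": [0.03,0,0],"twist": [0,0,0]},
  {"travel": [0.03,0,0],"twist": [0,0,0]},
  {"travel": [0.03,0,0],"twist": [0,0,0]},
  {"travel": [0.03,0,0],"twist": [0,0,0]},
  {"travel": [0.03,0,0],"twist": [0,0,0]},
  {"travel": [0.03,0,0],"twist": [0,0,0]},
  {"travel": [0.03,0,0],"twist": [0,0,0]},
])

```text
clock: 5.2
eef_pos: [540.5, -88.8, 5.6]
ee_rot: [[0.118, 0.993, -0.0], [0.993, -0.118, -0.0], [-0.0, -0.0, -1.0]]
contact_force: [0.2, -0.5, 0.0]
finger_gap: 1.005
grip_force: 0.0
```

Emit:
step_arm([
  {"travel": [0.03,0,0],"twist": [0,0,0]},
  {"travel": [0.03,0,0],"twist": [0,0,0]},
  {"travel": [0.03,0,0],"twist": [0,0,0]},
  {"travel": [0.03,0,0],"twist": [0,0,0]},
  {"travel": [0.03,0,0],"twist": [0,0,0]},
  {"travel": [0.03,0,0],"twist": [0,0,0]},
  {"travel": [0.03,0,0],"twist": [0,0,0]},
  {"travel": [0.03,0,0],"twist": [0,0,0]},
  {"travel": [0.03,0,0],"twist": [0,0,0]},
  {"travel": [0.03,0,0],"twist": [0,0,0]},
])

```text
clock: 6.2
eef_pos: [543.2, -66.4, 5.6]
ee_rot: [[0.118, 0.993, 0.0], [0.993, -0.118, -0.0], [-0.0, 0.0, -1.0]]
contact_force: [-0.3, -0.4, -0.4]
finger_gap: 1.0
grip_force: 0.0
```

```bash
python3 look.py 4
```

```text
6.2 [543.22556001 -66.43022669   5.59578575] d -96.4871914635386
```

View pics/c4.png

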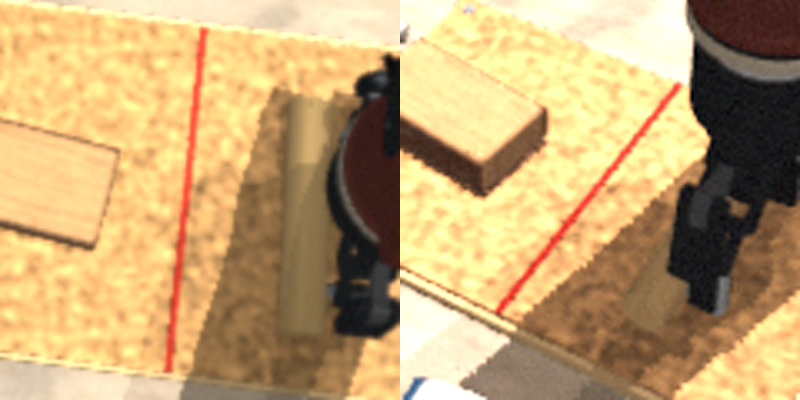

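The dowel is rolling with the fingers. In the left half its edges are at about 287–328 at the far end and 278–325 at the near end, and its direction now looks closer to the line's.

Run:
```python
from h import *
for x,y in((287,100),(328,100),(278,325),(325,325)):
  w=ray('top',(310+(x+.5)/3.333-.5,165+(y+.5)/3.333-.5),26);print(w.round(1),'d',(w[:2]-[556.15,29.2])@[.1181,.993])
```

```text
[613.  -30.8  26. ] d -52.876333382763306
[613.2 -55.6  26. ] d -77.48133684431859
[478.4 -21.7  26. ] d -59.73429552200528
[478.5 -49.3  26. ] d -87.15712713119666
```

Emit:
step_arm([
  {"travel": [0.02,0,0],"twist": [0,0,0]},
  {"travel": [0.02,0,0],"twist": [0,0,0]},
  {"travel": [0.02,0,0],"twist": [0,0,0]},
  {"travel": [0.02,0,0],"twist": [0,0,0]},
  {"travel": [0.02,0,0],"twist": [0,0,0]},
  {"travel": [0.02,0,0],"twist": [0,0,0]},
  {"travel": [0.02,0,0],"twist": [0,0,0]},
  {"travel": [0.02,0,0],"twist": [0,0,0]},
  {"travel": [0.02,0,0],"twist": [0,0,0]},
  {"travel": [0.02,0,0],"twist": [0,0,0]},
])

```text
clock: 7.3
eef_pos: [544.9, -51.6, 5.6]
ee_rot: [[0.118, 0.993, -0.0], [0.993, -0.118, -0.0], [-0.0, -0.0, -1.0]]
contact_force: [0.5, -0.3, 0.3]
finger_gap: 1.0
grip_force: 0.0
```

Emit:
step_arm([
  {"travel": [0.02,0,0],"twist": [0,0,0]},
  {"travel": [0.02,0,0],"twist": [0,0,0]},
  {"travel": [0.02,0,0],"twist": [0,0,0]},
  {"travel": [0.02,0,0],"twist": [0,0,0]},
  {"travel": [0.02,0,0],"twist": [0,0,0]},
  {"travel": [0.02,0,0],"twist": [0,0,0]},
  {"travel": [0.02,0,0],"twist": [0,0,0]},
  {"travel": [0.02,0,0],"twist": [0,0,0]},
  {"travel": [0.02,0,0],"twist": [0,0,0]},
  {"travel": [0.02,0,0],"twist": [0,0,0]},
])

```text
clock: 8.3
eef_pos: [546.7, -36.7, 5.6]
ee_rot: [[0.118, 0.993, -0.0], [0.993, -0.118, -0.0], [-0.0, -0.0, -1.0]]
contact_force: [0.2, -0.5, -0.0]
finger_gap: 1.002
grip_force: 0.0
```

Emit:
step_arm([
  {"travel": [0.02,0,0],"twist": [0,0,0]},
  {"travel": [0.02,0,0],"twist": [0,0,0]},
  {"travel": [0.02,0,0],"twist": [0,0,0]},
  {"travel": [0.02,0,0],"twist": [0,0,0]},
  {"travel": [0.02,0,0],"twist": [0,0,0]},
  {"travel": [0.02,0,0],"twist": [0,0,0]},
  {"travel": [0.02,0,0],"twist": [0,0,0]},
  {"travel": [0.01,0,0],"twist": [0,0,0]},
  {"travel": [0.01,0,0],"twist": [0,0,0]},
  {"travel": [0,0,0],"twist": [0,0,0]},
])

```text
clock: 9.3
eef_pos: [548.1, -24.8, 5.6]
ee_rot: [[0.118, 0.993, -0.0], [0.993, -0.118, -0.0], [-0.0, -0.0, -1.0]]
contact_force: [-0.2, 0.7, 0.4]
finger_gap: 1.0
grip_force: 0.0
```

```bash
python3 look.py 5
```

```text
9.3 [548.13021713 -24.79731366   5.57084493] d -54.56646882118759
```

View pics/c5.png

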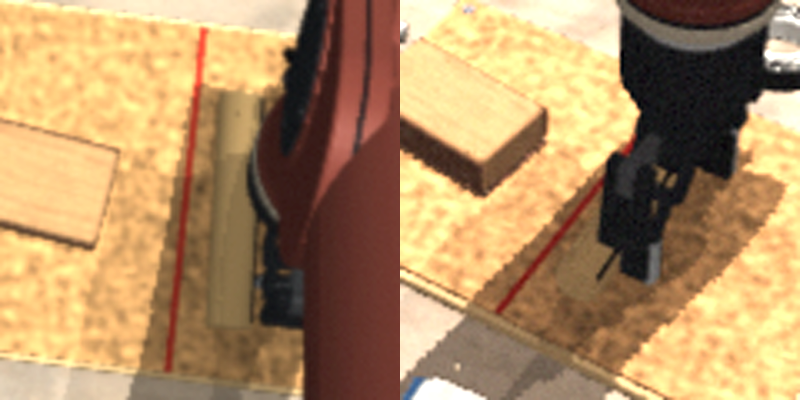

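The dowel is now close to the line. In the left half its left edge runs from (218,95) to (209,322), and its right near edge is at about 252.

Run:
```python
from h import *
f=lambda w:(w[:2]-[556.15,29.2])@[.1181,.993]
for x,y in((218,97),(209,320),(252,320)):
  w=ray('top',(310+(x+.5)/3.333-.5,165+(y+.5)/3.333-.5),26);print(w.round(1),f(w))
o=np.array([610.7,-63.7]);print(f(np.array([610.7,-63.7])),f(np.array([473.3,-54.5])))
# candidate left-edge pixels when axis on line (tangent silhouette), parallel dowel
R=np.array(robot.camera_params('top')['R']);C=-R.T@np.array(robot.camera_params('top')['t']);print('cam d',f(C),C[2])
```

```text
[614.6  10.8  26. ] -11.324070118697867
[481.2  18.8  26. ] -19.223401603993512
[481.3  -6.5  26. ] -44.29891237777906
-85.807345 -92.898685
cam d 89.01779807635968 953.4992027285143
```

Emit:
step_arm([
  {"travel": [0.016,0,0],"twist": [0,0,0]},
  {"travel": [0.016,0,0],"twist": [0,0,0]},
  {"travel": [0.016,0,0],"twist": [0,0,0]},
  {"travel": [0.016,0,0],"twist": [0,0,0]},
  {"travel": [0.016,0,0],"twist": [0,0,0]},
  {"travel": [0.016,0,0],"twist": [0,0,0]},
  {"travel": [0.016,0,0],"twist": [0,0,0]},
  {"travel": [0.016,0,0],"twist": [0,0,0]},
  {"travel": [0.016,0,0],"twist": [0,0,0]},
  {"travel": [0.016,0,0],"twist": [0,0,0]},
])

```text
clock: 10.4
eef_pos: [549.5, -12.9, 5.6]
ee_rot: [[0.118, 0.993, -0.0], [0.993, -0.118, -0.0], [-0.0, -0.0, -1.0]]
contact_force: [0.3, -0.1, -0.0]
finger_gap: 1.002
grip_force: 0.0
```

Emit:
step_arm([
  {"travel": [0.016,0,0],"twist": [0,0,0]},
  {"travel": [0.016,0,0],"twist": [0,0,0]},
  {"travel": [0.016,0,0],"twist": [0,0,0]},
  {"travel": [0.016,0,0],"twist": [0,0,0]},
  {"travel": [0.016,0,0],"twist": [0,0,0]},
  {"travel": [0.016,0,0],"twist": [0,0,0]},
  {"travel": [0.012,0,0],"twist": [0,0,0]},
  {"travel": [0.012,0,0],"twist": [0,0,0]},
  {"travel": [0.01,0,0],"twist": [0,0,0]},
  {"travel": [0.01,0,0],"twist": [0,0,0]},
])

```text
clock: 11.4
eef_pos: [550.8, -2.5, 5.6]
ee_rot: [[0.118, 0.993, -0.0], [0.993, -0.118, -0.0], [-0.0, -0.0, -1.0]]
contact_force: [-0.7, 0.0, -0.1]
finger_gap: 0.998
grip_force: 0.0
```

```bash
python3 look.py 6
```

```text
11.4 [550.75115331  -2.53659633   5.55631596] d -32.15204394744871
```

View pics/c6.png

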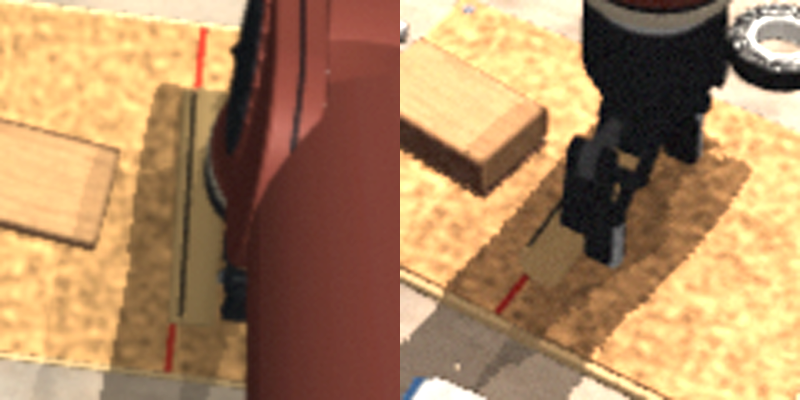

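The dowel's left edge now runs from (180,92) to (173,320) and the line just disappears under it, so its centre is about 7 mm short. I'll give it a slow final nudge and then back straight off.

Emit:
step_arm([
  {"travel": [0.012,0,0],"twist": [0,0,0]},
  {"travel": [0.012,0,0],"twist": [0,0,0]},
  {"travel": [0.012,0,0],"twist": [0,0,0]},
  {"travel": [0.012,0,0],"twist": [0,0,0]},
  {"travel": [0.012,0,0],"twist": [0,0,0]},
  {"travel": [0.01,0,0],"twist": [0,0,0]},
  {"travel": [0.01,0,0],"twist": [0,0,0]},
  {"travel": [0.008,0,0],"twist": [0,0,0]},
  {"travel": [0,0,0],"twist": [0,0,0]},
  {"travel": [0,0,0],"twist": [0,0,0]},
])

```text
clock: 12.5
eef_pos: [551.5, 4.0, 5.6]
ee_rot: [[0.118, 0.993, -0.0], [0.993, -0.118, -0.0], [-0.0, -0.0, -1.0]]
contact_force: [0.8, 0.9, -0.2]
finger_gap: 1.0
grip_force: 0.0
```

Emit:
step_arm([
  {"travel": [-0.05,0,0],"twist": [0,0,0]},
  {"travel": [-0.2,0,0],"twist": [0,0,0]},
  {"travel": [-0.4,0,0],"twist": [0,0,0]},
  {"travel": [-0.4,0,0],"twist": [0,0,0]},
  {"travel": [-0.1,0,-0.3],"twist": [0,0,0]},
  {"travel": [-0.1,0,-0.5],"twist": [0,0,0]},
  {"travel": [-0.3,0,-0.5],"twist": [0,0,0]},
  {"travel": [-0.4,0,-0.5],"twist": [0,0,0]},
  {"travel": [-0.2,0,-0.3],"twist": [0,0,0]},
  {"travel": [0,0,0],"twist": [0,0,0]},
])

```text
clock: 13.5
eef_pos: [533.1, -161.0, 166.7]
ee_rot: [[0.123, 0.992, 0.006], [0.992, -0.123, -0.001], [-0.0, 0.006, -1.0]]
contact_force: [0.9, -0.0, -0.1]
finger_gap: 0.998
grip_force: 0.0
```

```bash
python3 look.py 7
```

```text
13.5 [ 533.12561936 -160.9990546   166.69216558] d -191.58684056796656
```

View pics/c7.png

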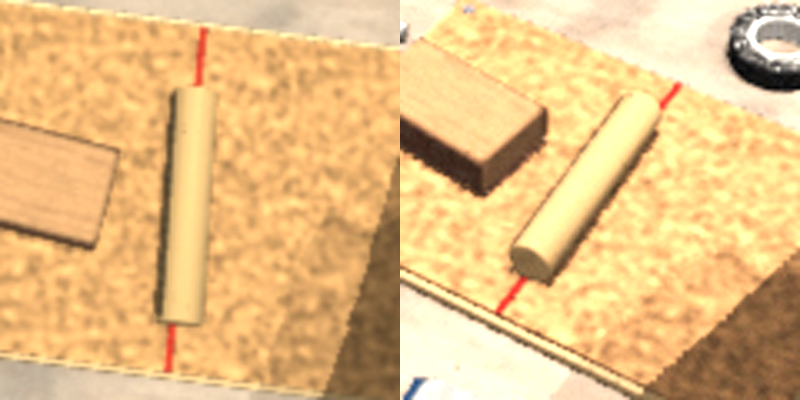

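The dowel now lies on the line at about (195,90)–(183,322) in the left half. The line comes out under both ends, and the block and tape are untouched. I'll check the residual, and that it isn't moving.

Run:
```python
from h import *
f=lambda w:(w[:2]-[556.15,29.2])@[.1181,.993]
for x,y in((175,95),(215,95),(162,318),(204,318)):
  w=ray('top',(310+(x+.5)/3.333-.5,165+(y+.5)/3.333-.5),26);print(w.round(1),f(w))
a=cv2.imread('pics/t7.png');b=snap('top','t8')[:,:,::-1];s=np.s_[165:285,310:390]
print(np.abs(a[s].astype(int)-b[s]).max())
a=cv2.imread('pics/t0.png');d=np.abs(a.astype(int)-b).max(2)
for n,s in(('block',np.s_[195:240,286:345]),('tape',np.s_[125:165,372:412]),('bolt',np.s_[175:193,248:282])):print(n,(d[s]>40).sum())
```

```text
[615.7  36.8  26. ] 14.571009964127299
[615.8  12.6  26. ] -9.40402078144059
[482.2  46.3  26. ] 8.287424309036435
[482.3  21.7  26. ] -16.192092394059635
21
block 0
tape 0
bolt 0
```

Emit:
step_arm([
  {"travel": [0,0,0],"twist": [0,0,0]},
  {"travel": [0,0,0],"twist": [0,0,0]},
  {"travel": [0,0,0],"twist": [0,0,0]},
  {"travel": [0,0,0],"twist": [0,0,0]},
  {"travel": [0,0,0],"twist": [0,0,0]},
  {"travel": [0,0,0],"twist": [0,0,0]},
  {"travel": [0,0,0],"twist": [0,0,0]},
  {"travel": [0,0,0],"twist": [0,0,0]},
])

```text
clock: 14.45
eef_pos: [532.5, -156.1, 163.1]
ee_rot: [[0.118, 0.993, 0.0], [0.993, -0.118, 0.0], [0.0, 0.0, -1.0]]
contact_force: [-0.7, -0.5, -0.3]
finger_gap: 1.0
grip_force: 0.0
```

Run:
```python
from h import *
a=cv2.imread('pics/t8.png').astype(float);b=snap('top','t9')[:,:,::-1].astype(float);s=np.s_[165:285,340:390]
g=lambda i:np.ascontiguousarray(i[s].mean(2))
print(np.abs(a[s]-b[s]).max(),cv2.phaseCorrelate(g(a),g(b)))
A,B=g(a)[22:98,15:38],g(b)[22:98,15:38]
print(np.abs(A-B).max(),np.abs(A-B).mean(),cv2.phaseCorrelate(A.copy(),B.copy()))
```

```text
14.0 ((-0.02527989973888367, -0.005184940168192043), 0.999772058109839)
2.333333333333343 0.5051487414187641 ((0.014417324947823218, 0.023141376550398718), 1.0093673522284385)
```

The dowel isn't moving, so I'm handing in.

```bash
python3 -c "
from rig import robot
print(robot.finish_job())"
```

```text
the job is handed in; nothing more can be done
None
```

I rolled the beech dowel onto the red line with the open fingertips: it lies still, centred within about 1 mm and roughly 3° off the line's direction, hiding the line end to end; the block, tape and bolt show no movement in the pictures, and I handed the job in at about 14.5 s (no verdict was returned).

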